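# Index the swivel injector vise to its next station

## Task

Turn the injector vise one hole round, so that the injector's nozzle can be worked on from the next side. Draw the sprung locking pin, the one with the T-handle, out of its hole, twist it to rest in the side notch of its sleeve and let go; with the pin parked there, swing the head 60 degrees anticlockwise (seen from above) to the next hole; then turn the pin back out of the notch and let it spring fully home, so that the head is locked. Leave the other things on the bench where they are.

Things in the scene. Friction and masses are not known exactly. Their poses are not given: they have to be found in the camera images.
- vise: Fixed part of the swivel injector vise: steel base plate 212 x 180 x 14 mm, aluminium pedestal 110 mm across, and a bracket with the slotted steel guide sleeve of the locking pin. Origin: on the bench, on the vertical turning axis of the head. z up; x level, from the turning axis towards the locking pin. The pin's axis lies in the x-z plane.
- pin_hole (a point): Fixed point where the locking pin's axis meets the bevelled ring of the head: 52 mm out along the vise's x and 66 mm up. From here the axis leans outwards, 35 degrees from vertical (0.574 along the vise's x, 0.819 up). The sleeve round it is 41 mm across and reaches from 10 to 58 mm along the axis.
- side_notch (a point): Middle of the floor of one of the sleeve's two side notches (a pair, half a turn apart, 5 mm deep), open towards the T-handle, 46 mm along the pin's axis from the ring and 60 degrees anticlockwise of the sleeve's long slot, looking down on the handle. The pin's cross pin, 5.5 mm thick, rests in them when parked.
- pin_grip (a point): Middle of the locking pin's T-handle: a round bar 12 mm thick, 60 mm long, square across the pin, on a stem 14 to 23 mm thick; 84 mm along the axis from the ring when home, 26 mm beyond the sleeve's end. Own z axis: outwards along the pin, the way to draw it. Own x axis: along the bar, in the vise's x-z plane when the pin is home, turning with it.
- pin_draw (a joint): Draw of the locking pin, m: 0 home (14 mm deep in its hole) to 0.030 (end stop). A spring pulls it in, 7 N at home, 13 N at the end. Clear of the ring above 0.014. Its cross pin runs in the sleeve's slot: it can turn only when drawn beyond 0.024, and rests in the side notch at 0.019. Let go over the ring between holes, it stays at 0.014 and drops when a hole comes under it.
- pin_turn (a joint): Twist of the T-handle about the pin's axis, rad: 0 in the slot, 1.05 in the side notch, a wall just beyond; grows anticlockwise, looking down on the handle along the pin. Play about 0.06 either way in slot and notch. It turns with very little effort once drawn.
- head (a joint): Turn of the head, rad, anticlockwise from above: 0 at the hole where the pin stands at the start, 1.047 (60 degrees) at the next. Stops at -0.3 and 1.3. It stays where left (friction 0.18 N m). The pin's 12 mm round nose draws a hole into line from up to 0.05 rad off; locked, the head has about 0.01 rad of play.
- head_handle (a point): Middle of the head's upright black handle, for swinging it, 22 mm thick, from 104 to 154 mm above the bench; this point is 129 mm up and 84 mm from the turning axis, and goes round with the head. At the start it stands 155 degrees anticlockwise of the locking pin, at the end 215.
- nozzle_tip (a point): Nozzle end of the injector clamped in the head, 125 mm up, 96 mm from the turning axis, 90 degrees anticlockwise of the handle; the injector lies level through the axis, 194 mm long, up to 156 mm high at its rear connector. The clamp block in the middle is 58 x 62 mm and 158 mm high over its bolts.
- organiser: Orange compartment box, 200 x 220 x 42 mm, fixed. Origin: centre of its underside. A bystander.
- socket: Steel deep socket, 28 mm across, 64 mm high, standing. Origin: centre of its foot. A bystander, loose.
- spanner: Steel spanner, 170 mm long, lying. A bystander, loose.
- spare_injector: Second injector, 194 mm long, about 45 mm high, lying. Origin: under its middle. A bystander, loose.

How it is judged (in metres and radians):
On the way, in this order (a step that is already met when the one before it is completed fails the run):
1. the locking pin is drawn out of its hole and parked in the side notch, let go, the head still at its first hole (value of joint pin_draw between 0.0165 and 0.0215 m and value of joint pin_turn above 0.85 rad and contact force between the fingers and pin_draw below 0.5 N and value of joint head below 0.3 rad), for 0.2 s.
2. the head is swung round to the next hole with the pin parked (value of joint head between 0.95 and 1.15 rad and value of joint pin_draw above 0.0165 m and value of joint pin_turn above 0.85 rad), for 0.2 s.
At the end, for the whole second after the job is handed in: The locking pin is fully home (drawn less than 2 mm, twisted less than 0.15 rad) in the next hole, with the head at 1.047 rad within 0.04 and at rest (value of joint pin_draw below 0.002 m and value of joint pin_turn between -0.15 and 0.15 rad and value of joint head between 1.007 and 1.087 rad and velocity of joint head between -0.05 and 0.05 rad/s); the robot touches nothing.
It fails at once if a loose bystander is moved more than 20 mm (distance of any of socket, spanner, spare_injector from where it was at the start of the episode above 0.02 m).
It fails at once if the socket is knocked over (angle between socket's own z axis and vertical above 0.5 rad).
It also fails if it takes over 70 s, if anything falls off the work surface, if the arm or the gripper's body presses on something with over 40 N, if the wrist force passes 120 N, or if a joint passes its speed limit or range.

## Robot

A 6-joint arm with a two-finger parallel gripper is mounted at the origin on the work surface. World frame = base frame: x ahead of the robot, y to its left, z up, the work surface at z = 0. Lengths are in m, angles in degrees, forces in N, time in s.
With the tool pointing down it reaches from about 0.25 to 0.725 m from the base axis. Payload 9.7 kg.
Tool frame: the origin (TCP) lies midway between the tips of the shut fingers; the grasp point (between the pads) lies 19 mm behind it; z points along the fingers, y is the line along which they close (so a half turn about z gives the same grasp; the last joint's range is limited). The gripper opens to 85 mm and grips with 20 to 120 N. Pads are 22 mm wide; open, the fingers measure 114 mm over their backs; the gripper's body (76 mm by 85 mm) begins 54 mm behind the grasp point. The pads swing forward as they close: fully open they stand 13 mm farther back than shut.
Start: joints at [66.062, 4.979, 10.078, 95.1, 0, 90], TCP at [0.223, 0.503, 0.21] pointing down, gripper open.
Joint ranges: [-179.16, 179.16], [-48.56, 103.87], [-65.8, 70.77], [-126.05, 130.52], [-82.76, 87.17], [-180, 180]. Speed limits (degrees/s): [127.2, 127.2, 147.25, 180, 180, 180].

## Interface

Orientations are given as [roll, pitch, yaw] about the fixed x, y, z axes, in that order (R = Rz(yaw) Ry(pitch) Rx(roll)).
In Python, from workcell import bot gives the robot as it stands.
- The arm moves only by the shell command python3 -m crank 'ROWS' [FORCE]. ROWS is JSON, a list of rows, each an object with "gripper": the finger opening in mm, from 0 to 85.4; "travel": the shift along the tool's x, y, z in mm, a list of three; "twist": the turn, a rotation vector about the tool's x, y, z in rad, a list of three. In form: [{"gripper": gripper, "travel": [tx, ty, tz], "twist": [rx, ry, rz]}, ...]. A call has 1 to 12 rows; each row shifts and turns the commanded pose from where the row before left it, along the tool's axes as they then stand; what a row does not reach is not made up. A row lasts 1/8 s, in which the tool goes at most 62.5 mm and 10.7 degrees, less where a joint would pass 70% of its speed; a pose out of reach is approached as far as the arm can. A call is refused whole if a number of a shift passes 62.5 or a number of a turn 0.188, either way. A call with a gripper value outside its range is refused whole. The fingers move at their own pace and stop on an object; FORCE is the grip in N (left out, the last holds). Time passes only in rows, so rows that do not move let the fingers close. It gives the time, the measured TCP pose, the force, the opening and the grip force at its end, in the units of the state.
- bot.get_obs(): the state, without advancing time (a new reading comes with each control period).
- bot.camera(name): name is "side" or "top" or "wrist"; returns the picture (400x640x3 uint8, red, green, blue); there is no depth.
- bot.calibration(name): a dict with "vfov" (degrees; the focal length in pixels is half the picture's height over the tangent of half this angle, whatever the lens; pixels are square), "cx", "cy" (the principal point, pixels), "k1" (the pictures are not rectified: a ray, as slopes to the right and down, at radius r is drawn at 1 + k1 r^2 times it, then the intrinsics apply), "camera_from_world" (4x4, takes a point from world to camera coordinates). Camera axes: x right, y down, z forward; pixel columns grow to the right and rows downward; lengths in m; the calibration is good to about 2 mm. A picture is of the moment at which its call begins: read the wrist's pose just before it. calibration takes no time and is no camera call; for the wrist camera it gives the pose at the moment of the call.
- bot.job_done(): hands the job in; it is judged then, once.
The state is a dict: "time": time; "q": joint angles; "qd": joint speeds; "joint_efforts": joint torques, N m; "ee_pos": TCP position; "tcp_rot": TCP orientation; "wrist_force": force on the tool from outside, world axes, zero at the start; "torque": the same for the moment, N m; "opening": finger opening in m; "grasp_force": force on a finger pad.
Only numpy, scipy, OpenCV 4.12 (cv2) and the standard library are available. Lean on these libraries where they do the work, as an engineer would, in place of code of your own. Each camera call takes 0.05 s, during which the arm holds its last target. There are 200 camera calls.

## Working session

There is one attempt and no reset: what is moved stays moved. The work goes in short steps, Python scripts to look and compute and a shell command to move; the robot and the scene stay as the last step left them, time stands still between calls to the robot, and variables do not carry over. Pictures are saved under pics/ and viewed, at most 11 in all, crops included, and the job is handed in when it is done.

```bash
mkdir -p pics
cat > h.py <<'E'
import numpy as np, cv2
from workcell import bot
from scipy.spatial.transform import Rotation as R
def cal(n):
    c=bot.calibration(n); f=200/np.tan(np.radians(c['vfov']/2)); return c,f,np.array(c['camera_from_world'])
def proj(n,P):
    c,f,T=cal(n); p=T[:3,:3]@np.asarray(P,float)+T[:3,3]; s=p[:2]/p[2]; s=s*(1+c['k1']*(s@s)); return s*f+[c['cx'],c['cy']]
def ray(n,uv):
    c,f,T=cal(n); d=(np.asarray(uv,float)-[c['cx'],c['cy']])/f; s=d.copy()
    for _ in range(20): s=d/(1+c['k1']*(s@s))
    return -T[:3,:3].T@T[:3,3], T[:3,:3].T@np.array([s[0],s[1],1])
def onz(n,uv,z):
    o,d=ray(n,uv); return o+d*(z-o[2])/d[2]
E
python3 - <<'E'
from h import *
for n in('top','side'):
    cv2.imwrite(f'pics/{n}0.png',bot.camera(n)[:,:,::-1]); c,f,T=cal(n); print(n,f,-T[:3,:3].T@T[:3,3],T[2,:3])
print(bot.get_obs())
E
```

```text
top 383.7517736219593 [0.36859336 0.04348992 1.20899466] [ 0.17910214 -0.02298858 -0.98356187]
side 412.98758993006146 [ 0.10332105 -0.78250642  0.87294681] [ 0.38323409  0.6643244  -0.64172013]
{'time': 0.1, 'q': array([6.60617827e+01, 5.00807381e+00, 1.00396062e+01, 9.51012741e+01,
       9.93583022e-04, 8.99999183e+01]), 'qd': array([-0.04330866, -0.04043762,  0.07592971,  0.00143797,  0.00734205,
       -0.04436029]), 'joint_efforts': array([-6.08984938e-04, -5.21560764e+01,  4.65654516e+01,  1.59789459e-02,
       -9.39059305e-05,  1.28284796e-05]), 'ee_pos': array([0.22306083, 0.50247336, 0.20955828]), 'tcp_rot': array([-1.79930258e+02, -9.93681768e-04,  1.56061863e+02]), 'wrist_force': array([0.88583905, 0.41986162, 0.61210664]), 'torque': array([-0.01939174, -0.0012032 , -0.00451472]), 'grasp_force': 0.0, 'opening': 0.08567104580090466}
```

View pics/top0.png

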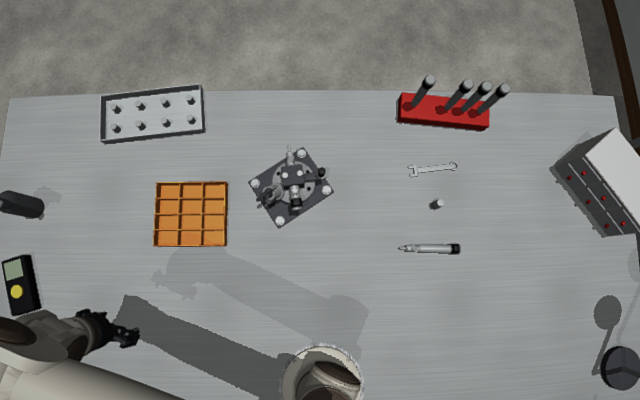

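View pics/side0.png

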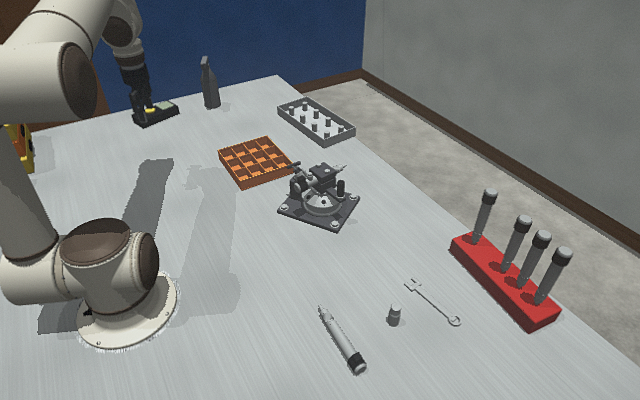

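Top view: the vise is around (291,188), the organiser at (191,214), the loose things at x>400. In the side view the vise is at (320,200). I'll zoom in on both.

Run:
```python
from h import *
a=cv2.imread('pics/top0.png')[140:235,240:345]; b=cv2.imread('pics/side0.png')[150:245,268:373]
r=lambda i:cv2.resize(i,None,fx=3.8,fy=3.8,interpolation=cv2.INTER_CUBIC)
cv2.imwrite('pics/z.png',np.hstack([r(a),r(b)]))
for uv in [(291,188)]: print(onz('top',uv,0.03))
```

```text
[0.60355619 0.08829788 0.03      ]
```

View pics/z.png

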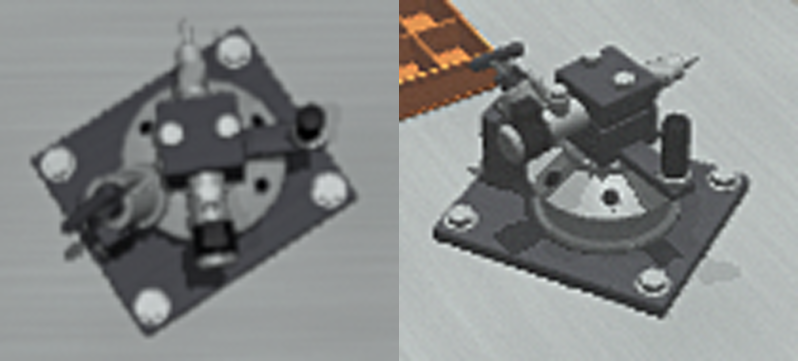

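The zoom shows the handle top at zoom (308,122), the nozzle tip at (184,25), the T-bar running from (65,225) to (140,180), and the base corners at (240,27), (357,197), (148,333) and (32,160).

Run:
```python
from h import *
z2=lambda u,v:(240+u/3.8-.37,140+v/3.8-.37)
zs=lambda u,v:(268+(u-399)/3.8-.37,150+v/3.8-.37)
C=[onz('top',z2(*p),.014) for p in[(240,27),(357,197),(148,333),(32,160)]]
c=np.mean(C,0); print('base',c,[np.linalg.norm(C[i]-C[i-1]) for i in range(4)])
e=C[1]-C[0];e2=C[0]-C[3]
print('edge yaw',np.degrees(np.arctan2(e[1],e[0])),np.degrees(np.arctan2(e2[1],e2[0])))
h=onz('top',z2(308,118),.154); n=onz('top',z2(184,22),.125); print('handle',h,'nozzle',n, np.linalg.norm((h-n)[:2]),np.hypot(.084,.096))
# axis from h,n
d=(n-h)[:2]; L=np.linalg.norm(d); u=d/L; a=np.arctan2(.096,.084) 
Rm=lambda t:np.array([[np.cos(t),-np.sin(t)],[np.sin(t),np.cos(t)]])
ax=h[:2]+Rm(+a)@u*.084 
print('axis',ax)
hd=h[:2]-c[:2]; print('r',np.linalg.norm(hd), 'handle az',np.degrees(np.arctan2(hd[1],hd[0])))
g=onz('top',z2(102,203),.066+.084*.819+.006)
pd=g[:2]-c[:2]; print('grip',g,np.linalg.norm(pd),'expect',.052+.574*.084,np.degrees(np.arctan2(pd[1],pd[0])))
# side bar triangulation
o1,d1=ray('top',z2(102,203)); o2,d2=ray('side',zs(499,55))
t=np.linalg.lstsq(np.stack([d1,-d2],1),o2-o1,rcond=None)[0]; print(o1+t[0]*d1,o2+t[1]*d2)
```

```text
base [0.61196491 0.08947984 0.014     ] [np.float64(0.20915749247369128), np.float64(0.17715527113294985), np.float64(0.2068770882601215), np.float64(0.17557729113497048)]
edge yaw -146.96651254086234 -56.82537835375914
handle [ 6.28026449e-01 -4.04134472e-04  1.54000000e-01] nozzle [0.71241951 0.09315456 0.125     ] 0.1259976881681122 0.12756174975281578
axis [0.61813502 0.08301145]
r 0.09130773330738892 handle az -79.86863693073093
grip [0.56755844 0.15348269 0.140796  ] 0.07789928536702392 expect 0.100216 124.75369494084734
[0.56753459 0.1534695  0.14092407] [0.56221315 0.1554586  0.1401377 ]
```

```bash
cat >> h.py <<'E'
from scipy.linalg import logm,expm
def T(p,Rm): M=np.eye(4);M[:3,:3]=Rm;M[:3,3]=p;return M
def cur():
    o=bot.get_obs(); return T(o['ee_pos'],R.from_euler('xyz',o['tcp_rot'],degrees=True).as_matrix())
def frame(az):   # tool rotation square on the pin
    xv=np.array([np.cos(az),np.sin(az),0]); z=np.array([0,0,1.]); a=.5736*xv+.8192*z; yv=np.cross(z,xv)
    return np.stack([np.cross(yv,a),-yv,-a],1),a,xv,yv
def rows(goal,n=None,start=None):
    M=np.linalg.inv(cur() if start is None else start)@goal; w=R.from_matrix(M[:3,:3]).as_rotvec()
    if n is None: n=int(np.ceil(max(np.linalg.norm(w)/.17,np.linalg.norm(M[:3,3])/.055,1)))
    S=expm(np.real(logm(M))/n); print(n,'rows: travel',np.round(S[:3,3]*1e3,1),'twist',np.round(R.from_matrix(S[:3,:3]).as_rotvec(),4))
E
python3 - <<'E'
from h import *
az=np.radians(123.2); Rt,a,xv,yv=frame(az)
g=np.array([.617,.082,0])+.1002*xv+[0,0,.1348]; print(g)
rows(T(g+a*.12,Rt))
c,f,M=cal('wrist'); W=cur(); print('cam in tool',W[:3,:3].T@(-M[:3,:3].T@M[:3,3]-W[:3,3]), 'cam z in tool',W[:3,:3].T@M[2,:3],f)
E
```

```text
[0.56213417 0.16584378 0.1348    ]
8 rows: travel [-51.5  -4.3  11.1] twist [ 0.0217 -0.0742  0.0695]
cam in tool [ 0.07206874  0.00058134 -0.16329463] cam z in tool [-2.83956062e-01 -1.17007668e-07  9.58837293e-01] 327.486348300077
```

```bash
python3 -m crank '[{"gripper":85,"travel":[-51.5,-4.3,11.1],"twist":[0.0217,-0.0742,0.0695]},{"gripper":85,"travel":[-51.5,-4.3,11.1],"twist":[0.0217,-0.0742,0.0695]},{"gripper":85,"travel":[-51.5,-4.3,11.1],"twist":[0.0217,-0.0742,0.0695]},{"gripper":85,"travel":[-51.5,-4.3,11.1],"twist":[0.0217,-0.0742,0.0695]},{"gripper":85,"travel":[-51.5,-4.3,11.1],"twist":[0.0217,-0.0742,0.0695]},{"gripper":85,"travel":[-51.5,-4.3,11.1],"twist":[0.0217,-0.0742,0.0695]},{"gripper":85,"travel":[-51.5,-4.3,11.1],"twist":[0.0217,-0.0742,0.0695]},{"gripper":85,"travel":[-51.5,-4.3,11.1],"twist":[0.0217,-0.0742,0.0695]},{"gripper":85,"travel":[0,0,0],"twist":[0,0,0]},{"gripper":85,"travel":[0,0,0],"twist":[0,0,0]}]'
python3 - <<'E'
from h import *
np.save('cal1.npy',cal('wrist')[2])
cv2.imwrite('pics/w1.png',bot.camera('wrist')[:,:,::-1])
Rt,a,xv,yv=frame(np.radians(123.2)); g=np.array([.617,.082,0])+.1002*xv+[0,0,.1348]
print(bot.get_obs()['q'],proj('wrist',g),proj('wrist',g+Rt[:,0]*.03),proj('wrist',g-Rt[:,0]*.03))
rows(T(g+a*.12,Rt))
E
```

```text
time: 1.35
ee_pos: [0.5239, 0.224, 0.2333]
tcp_rot: [180.0, 34.9, 123.2]
wrist_force: [0.3, 0.4, -0.2]
opening: 0.0852
grasp_force: 0.0
[ 40.93259236   8.46158796  10.275284    97.11303656 -34.56697014
  99.35415406] [320.79900919 190.93529519] [320.73687145 157.55530726] [320.85779374 222.45881005]
1 rows: travel [-0.8  0.1  0.8] twist [ 0.001  -0.0014  0.0002]
```

View pics/w1.png

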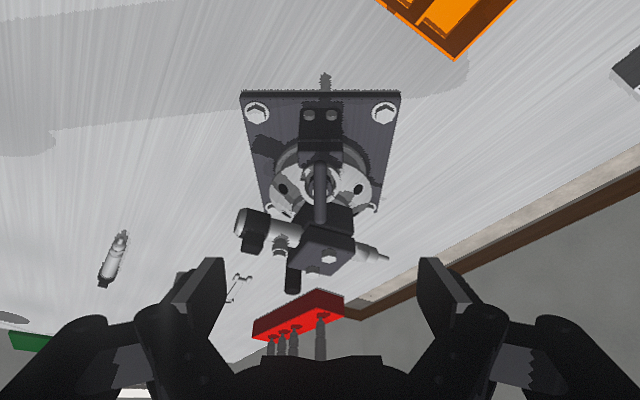

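The T-bar appears at column ~320, rows 160–222, matching the prediction (320.8, 157–222) in both position and direction. Going in to grip.

```bash
python3 -m crank '[{"gripper":50,"travel":[-1,0,40],"twist":[0,0,0]},{"gripper":50,"travel":[0,0,40],"twist":[0,0,0]},{"gripper":50,"travel":[0,0,30],"twist":[0,0,0]},{"gripper":50,"travel":[0,0,25],"twist":[0,0,0]},{"gripper":50,"travel":[0,0,0],"twist":[0,0,0]},{"gripper":0,"travel":[0,0,0],"twist":[0,0,0]},{"gripper":0,"travel":[0,0,0],"twist":[0,0,0]},{"gripper":0,"travel":[0,0,0],"twist":[0,0,0]},{"gripper":0,"travel":[0,0,0],"twist":[0,0,0]},{"gripper":0,"travel":[0,0,0],"twist":[0,0,0]}]' 60
python3 - <<'E'
from h import *
cv2.imwrite('pics/w2.png',cv2.resize(bot.camera('wrist')[100:400,120:520,::-1],None,fx=1.5,fy=1.5))
o=bot.get_obs();print(o['wrist_force'],o['torque'],o['opening'],o['grasp_force'])
Rt,a,xv,yv=frame(np.radians(123.2)); g=np.array([.617,.082,0])+.1002*xv+[0,0,.1348]
print(Rt.T@(o['ee_pos']-g), Rt.T@o['wrist_force'])
E
```

```text
time: 2.65
ee_pos: [0.567, 0.1586, 0.1239]
tcp_rot: [179.9, 35.0, 123.1]
wrist_force: [-0.3, -0.1, -0.7]
opening: 0.0001
grasp_force: 0.0
[-0.69171391 -0.05342756  0.17250018] [ 0.48535139  0.30026349 -0.0416863 ] 0.0006134037670639612 0.0
[-9.10752936e-04  8.45533784e-05  1.40553707e-02] [ 0.17470833 -0.60805648 -0.3329237 ]
```

View pics/w2.png

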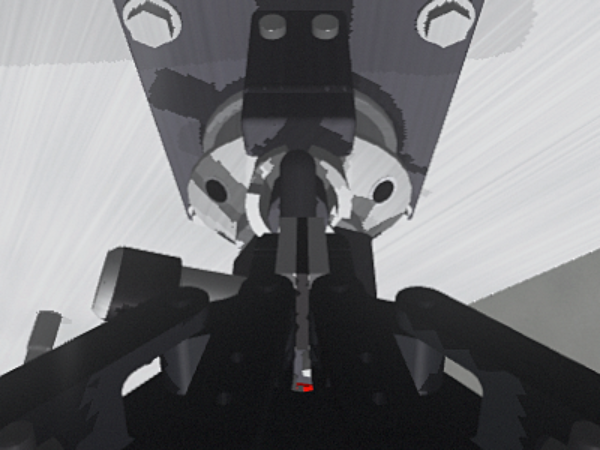

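The fingers closed on nothing: the bar is still visible ahead of and beyond them, its outer end at crop (298,155). I'll triangulate the bar's end between w1 and w2.

Run:
```python
from h import *
a=cv2.imread('pics/w1.png')[130:250,260:380]; b=cv2.imread('pics/w2.png')[70:330,200:400]
cv2.imwrite('pics/z2.png',np.hstack([cv2.resize(a,(480,480),interpolation=cv2.INTER_CUBIC),cv2.resize(b,(369,480))])[:, :800])
np.save('cal2.npy',cal('wrist')[2])
```

```text
(no output)
```

View pics/z2.png

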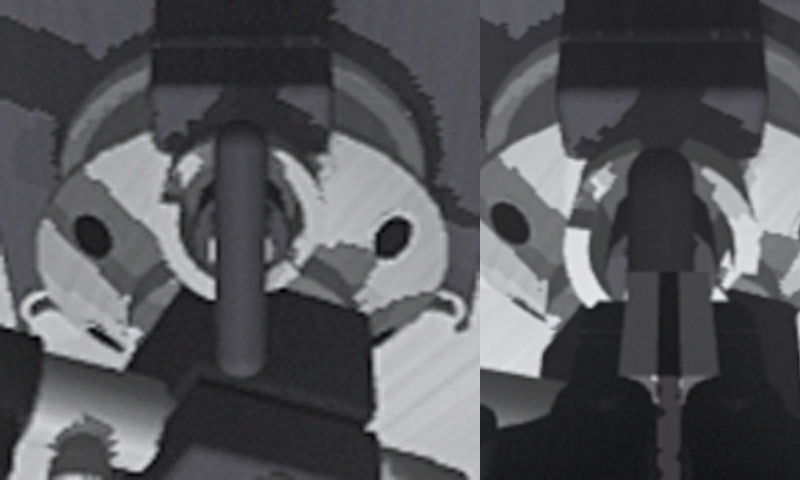

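Left (4x of w1): the bar runs from (241,120) to (241,378), i.e. full-frame (320.2,160) to (320.2,224.5). Right (w2): the outer end is at full-frame (318.4,200.1). Now to triangulate.

Run:
```python
from h import *
c,f,_=cal('wrist')
def rr(M,uv):
    d=(np.array(uv)-[c['cx'],c['cy']])/f; s=d.copy()
    for _ in range(20): s=d/(1+c['k1']*(s@s))
    return -M[:3,:3].T@M[:3,3], M[:3,:3].T@np.array([s[0],s[1],1])
M1,M2=np.load('cal1.npy'),np.load('cal2.npy')
o1,d1=rr(M1,(320.2,160)); o2,d2=rr(M2,(318.4,200.1))
t=np.linalg.lstsq(np.stack([d1,-d2],1),o2-o1,rcond=None)[0]; P=(o1+t[0]*d1+o2+t[1]*d2)/2
Rt,a,xv,yv=frame(np.radians(123.2)); g=np.array([.617,.082,0])+.1002*xv+[0,0,.1348]
print('outer end rel g in tool axes',Rt.T@(P-g),'expected 30,0,0')
# inner end from single view, on line parallel x
o3,d3=rr(M1,(320.2,224.5)); A=np.stack([d3,-Rt[:,0]],1); t=np.linalg.lstsq(A,P-o3,rcond=None)[0]; print(Rt.T@(o3+t[0]*d3-g), 'len',t[1])
for n,uv in(('top',(240+65/3.8,140+228/3.8)),): 
    o,d=ray(n,uv); print(o,d)
cu=cur(); print('tcp rel g',Rt.T@(cu[:3,3]-g))
```

```text
outer end rel g in tool axes [ 0.02666861 -0.00072114  0.00629609] expected 30,0,0
[-0.03448601 -0.00074504  0.00629601] len -0.06114816263064981
[0.36859336 0.04348992 1.20899466] [ 0.16606576  0.1261919  -0.9894225 ]
tcp rel g [-9.10752936e-04  8.45533784e-05  1.40553707e-02]
```

Run:
```python
from h import *
M=cur()
for p in [(0,0,0),(.011,0,0),(-.011,0,0),(.011,.01,0),(.011,0,-.019),(.011,0,-.04)]: print(p,proj('wrist',M[:3,:3]@p+M[:3,3]))
cv2.imwrite('pics/side1.png',cv2.resize(bot.camera('side')[130:230,270:380,::-1],None,fx=5,fy=5,interpolation=cv2.INTER_CUBIC))
```

```text
(0, 0, 0) [320.51454192 245.0508819 ]
(0.011, 0, 0) [320.46878594 226.01059358]
(-0.011, 0, 0) [320.55876581 263.41446596]
(0.011, 0.01, 0) [339.25587273 225.98097166]
(0.011, 0, -0.019) [320.38428807 240.07986966]
(0.011, 0, -0.04) [320.26470929 260.00094875]
```

View pics/side1.png

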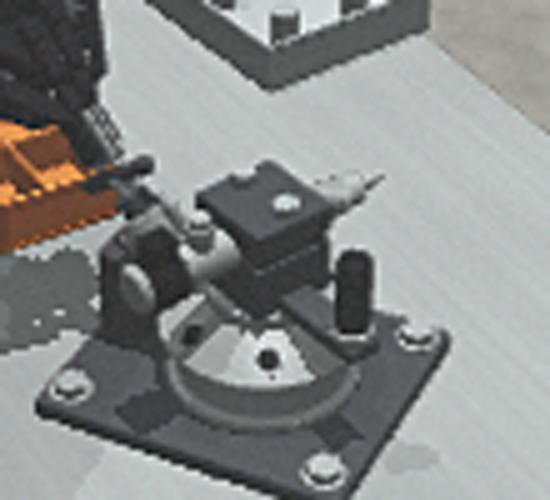

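The side view shows the shut fingertips ending about at the bar, zoom (125,163), with the bar from (85,182) to (152,160). I'll hold this against the projections.

Run:
```python
from h import *
Rt,a,xv,yv=frame(np.radians(123.2)); g=np.array([.617,.082,0])+.1002*xv+[0,0,.1348]
s=lambda P:(proj('side',P)-[270,130])*5+2
cu=cur();print('tcp',s(cu[:3,3]))
for d in[(0,0,0),(.03,0,0),(-.03,0,0),(0,0,.02)]: print(d,s(g+Rt@np.array(d)))
# check frame: sleeve end, handle top, base corners
ax=np.array([.617,.082,0]); print('sleeve end',s(ax+.052*xv+[0,0,.066]+a*.058)); 
h=np.radians(123.2+155); print('handle top',s(ax+.084*np.array([np.cos(h),np.sin(h),0])+[0,0,.154]))
n=np.radians(123.2+245); print('nozzle',s(ax+.096*np.array([np.cos(n),np.sin(n),0])+[0,0,.125]))
for sx in(-1,1):
  for sy in(-1,1): print('corner',s(ax+xv*(.009+sx*.106)+sy*.09*yv+[0,0,.014]))
```

```text
tcp [127.4357791 189.3549843]
(0, 0, 0) [114.16856239 171.29972905]
(0.03, 0, 0) [ 81.25979596 183.83234773]
(-0.03, 0, 0) [148.10022738 158.37934895]
(0, 0, 0.02) [131.41827702 197.56310098]
sleeve end [136.58337822 205.3813312 ]
handle top [351.50348486 254.14094668]
nozzle [378.33088153 169.22717881]
corner [452.93721304 328.15719678]
corner [339.05990994 500.88850537]
corner [166.90574868 241.98439338]
corner [ 32.36049843 396.81516028]
```

The bar is where the model puts it, to about 2 mm. The visible tips sit about 20 mm behind the projected TCP in both views, so the fingers stopped just short of the bar. I'll reopen (50 mm straddles the sleeve as well), go in further and close.

```bash
python3 -m crank '[{"gripper":50,"travel":[0,0,0],"twist":[0,0,0]},{"gripper":50,"travel":[0,0,0],"twist":[0,0,0]},{"gripper":50,"travel":[0,0,0],"twist":[0,0,0]},{"gripper":50,"travel":[-1,0,6],"twist":[0,0,0]},{"gripper":50,"travel":[-1,0,6],"twist":[0,0,0]},{"gripper":50,"travel":[0,0,0],"twist":[0,0,0]}]'
python3 -m crank '[{"gripper":0,"travel":[0,0,0],"twist":[0,0,0]},{"gripper":0,"travel":[0,0,0],"twist":[0,0,0]},{"gripper":0,"travel":[0,0,0],"twist":[0,0,0]},{"gripper":0,"travel":[0,0,0],"twist":[0,0,0]},{"gripper":0,"travel":[0,0,0],"twist":[0,0,0]},{"gripper":0,"travel":[0,0,0],"twist":[0,0,0]}]' 60
```

```text
time: 3.5
ee_pos: [0.5716, 0.1508, 0.1144]
tcp_rot: [180.0, 35.0, 123.1]
wrist_force: [-0.8, 0.2, 0.2]
opening: 0.0501
grasp_force: 0.0
time: 4.25
ee_pos: [0.5709, 0.151, 0.1153]
tcp_rot: [-180.0, 35.0, 123.2]
wrist_force: [-8.3, -1.7, 3.9]
opening: 0.0094
grasp_force: 58.7
```

Contact at 9.4 mm: the tips catch only the upper part of the bar. Going 8 mm deeper.

```bash
python3 -m crank '[{"gripper":40,"travel":[0,0,0],"twist":[0,0,0]},{"gripper":40,"travel":[0,0,0],"twist":[0,0,0]},{"gripper":40,"travel":[0,0,4],"twist":[0,0,0]},{"gripper":40,"travel":[0,0,4],"twist":[0,0,0]},{"gripper":40,"travel":[0,0,2],"twist":[0,0,0]},{"gripper":0,"travel":[0,0,0],"twist":[0,0,0]},{"gripper":0,"travel":[0,0,0],"twist":[0,0,0]},{"gripper":0,"travel":[0,0,0],"twist":[0,0,0]},{"gripper":0,"travel":[0,0,0],"twist":[0,0,0]},{"gripper":0,"travel":[0,0,0],"twist":[0,0,0]}]' 60
python3 - <<'E'
from h import *
o=bot.get_obs();c=cur();print(c[:3,:3].T@o['wrist_force'],c[:3,:3].T@o['torque'])
E
```

```text
time: 5.5
ee_pos: [0.574, 0.1461, 0.107]
tcp_rot: [-180.0, 35.0, 123.2]
wrist_force: [-7.2, -1.7, 3.2]
opening: 0.0111
grasp_force: 58.5
[ 0.23376762 -6.96450165 -4.11326601] [ 1.42688129  0.50390733 -0.01377479]
```

```bash
python3 -m crank '[{"gripper":0,"travel":[0,0,-7],"twist":[0,0,0]},{"gripper":0,"travel":[0,0,-7],"twist":[0,0,0]},{"gripper":0,"travel":[0,0,-7],"twist":[0,0,0]},{"gripper":0,"travel":[0,0,-6.5],"twist":[0,0,0]},{"gripper":0,"travel":[0,0,0],"twist":[0,0,0]},{"gripper":0,"travel":[0,0,0],"twist":[0,0,0]}]' 60
python3 - <<'E'
from h import *
o=bot.get_obs();c=cur();print(c[:3,:3].T@o['wrist_force'],c[:3,:3].T@o['torque'],o['q'], c[:3,:3].T@(o['ee_pos']-[.574,.1461,.107]))
E
```

```text
time: 6.25
ee_pos: [0.5656, 0.1582, 0.1279]
tcp_rot: [-179.8, 35.0, 123.2]
wrist_force: [3.8, -8.7, -9.8]
opening: 0.011
grasp_force: 58.5
[-2.05860948 -1.5260876  13.44909087] [0.18116332 0.02030999 0.0117115 ] [ 33.03168448   5.97484737  -4.06752383  80.02076781 -35.01634155
  89.89069269] [ 9.31791981e-05 -4.46118065e-04 -2.55909619e-02]
```

```bash
python3 -m crank '[{"gripper":0,"travel":[0,0,-1],"twist":[0,0,0]},{"gripper":0,"travel":[0,0,0],"twist":[0,0,-0.1]},{"gripper":0,"travel":[0,0,0],"twist":[0,0,-0.1]},{"gripper":0,"travel":[0,0,0],"twist":[0,0,-0.15]},{"gripper":0,"travel":[0,0,0],"twist":[0,0,-0.175]},{"gripper":0,"travel":[0,0,0],"twist":[0,0,-0.175]},{"gripper":0,"travel":[0,0,0],"twist":[0,0,-0.175]},{"gripper":0,"travel":[0,0,0],"twist":[0,0,-0.175]},{"gripper":0,"travel":[0,0,0],"twist":[0,0,0]},{"gripper":0,"travel":[0,0,0],"twist":[0,0,0]}]' 60
python3 - <<'E'
from h import *
o=bot.get_obs();c=cur();print(c[:3,:3].T@o['wrist_force'],c[:3,:3].T@o['torque'],o['q'], R.from_matrix(frame(np.radians(123.2))[0].T@c[:3,:3]).as_rotvec())
E
```

```text
time: 7.5
ee_pos: [0.5655, 0.1591, 0.1285]
tcp_rot: [-148.7, 16.5, -172.0]
wrist_force: [6.8, -6.4, -10.0]
opening: 0.0107
grasp_force: 58.5
[-2.73943046 -0.43436053 13.38460194] [-0.47435742 -0.15072298 -0.0206598 ] [ 33.09786301   5.99280314  -3.96842213  80.09939093 -34.98092502
  29.79722454] [ 0.00154067  0.00128743 -1.04988257]
```

```bash
python3 -m crank '[{"gripper":0,"travel":[0,0,3],"twist":[0,0,0]},{"gripper":0,"travel":[0,0,3],"twist":[0,0,0]},{"gripper":0,"travel":[0,0,2.5],"twist":[0,0,0]},{"gripper":0,"travel":[0,0,0],"twist":[0,0,0]},{"gripper":0,"travel":[0,0,0],"twist":[0,0,0]}]' 60
python3 - <<'E'
from h import *
o=bot.get_obs();c=cur();print(c[:3,:3].T@o['wrist_force'],c[:3,:3].T@o['torque'], c[:3,:3].T@(o['ee_pos']-[.574,.1461,.107]))
E
```

```text
time: 8.12
ee_pos: [0.5681, 0.1555, 0.1222]
tcp_rot: [-148.7, 16.5, -172.0]
wrist_force: [3.6, -6.6, -9.6]
opening: 0.0107
grasp_force: 58.8
[ 0.22433655 -0.82782531 12.173518  ] [-0.40563547  0.31752076  0.02673972] [ 4.65901534e-05  4.24268412e-04 -1.88407689e-02]
```

```bash
python3 -m crank '[{"gripper":0,"travel":[0,0,1.5],"twist":[0,0,0]},{"gripper":0,"travel":[0,0,1],"twist":[0,0,0]},{"gripper":0,"travel":[0,0,0],"twist":[0,0,0]}]' 60
python3 - <<'E'
from h import *
o=bot.get_obs();c=cur();print(c[:3,:3].T@o['wrist_force'],c[:3,:3].T@o['torque'], c[:3,:3].T@(o['ee_pos']-[.574,.1461,.107]))
E
```

```text
time: 8.5
ee_pos: [0.5687, 0.1552, 0.1216]
tcp_rot: [-148.8, 16.6, -172.0]
wrist_force: [-7.4, 0.1, 1.1]
opening: 0.0113
grasp_force: 60.2
[ 6.67448783 -0.67930124 -3.20582187] [-0.18254847  1.51736486 -0.01147854] [-0.00040077  0.00048624 -0.01800974]
```

The force has gone to the notch floor, so the pin looks parked. Releasing and backing out along the pin.

```bash
python3 -m crank '[{"gripper":40,"travel":[0,0,0],"twist":[0,0,0]},{"gripper":40,"travel":[0,0,0],"twist":[0,0,0]},{"gripper":40,"travel":[0,0,0],"twist":[0,0,0]},{"gripper":40,"travel":[0,0,-30],"twist":[0,0,0]},{"gripper":40,"travel":[0,0,-50],"twist":[0,0,0]},{"gripper":40,"travel":[0,0,-60],"twist":[0,0,0]},{"gripper":40,"travel":[0,0,0],"twist":[0,0,0]},{"gripper":40,"travel":[0,0,0],"twist":[0,0,0]}]'
python3 - <<'E'
from h import *
cv2.imwrite('pics/w3.png',bot.camera('wrist')[:,:,::-1])
Rt,a,xv,yv=frame(np.radians(123.2)); ax=np.array([.617,.082,0]); g=ax+.1002*xv+[0,0,.1348]
print('bar pred',[proj('wrist',g+.019*a+Rt@R.from_rotvec([0,0,-1.05]).as_matrix()@[s,0,0]) for s in(.03,-.03)])
def H(az,z,dr=0): # tool down at handle
    p=ax+(.084+dr)*np.array([np.cos(az),np.sin(az),0])+[0,0,z]; return T(p,R.from_euler('xyz',[180,0,np.degrees(az)+180],degrees=True).as_matrix())
A=np.radians(278.2); rows(H(A,.22)); 
rows(H(A+1.047,.105),8,H(A,.105)); print(H(A,.22)[:3,3],H(A+1.047,.1)[:3,3])
E
```

```text
time: 9.5
ee_pos: [0.5254, 0.2222, 0.2355]
tcp_rot: [-148.8, 16.6, -172.0]
wrist_force: [-0.1, -0.1, -1.2]
opening: 0.0402
grasp_force: 0.0
bar pred [array([323.37642268, 158.08613499]), array([323.38326827, 227.39787801])]
10 rows: travel [-22.1 -12.1  10.2] twist [-0.0202  0.0637  0.1436]
8 rows: travel [ 0.7 11.   0. ] twist [-0.      0.     -0.1309]
[ 0.62898083 -0.0011412   0.22      ] [0.69498665 0.05078969 0.1       ]
```

View pics/w3.png

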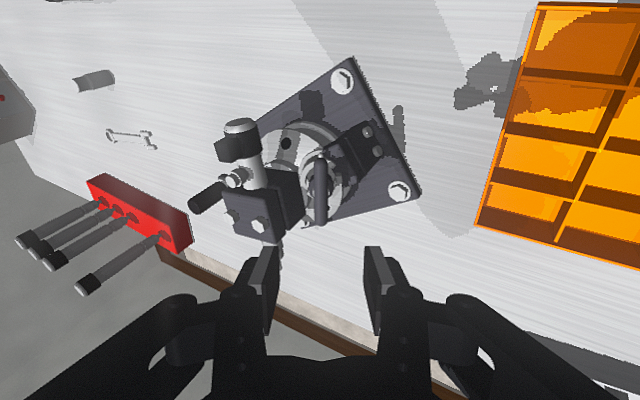

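The bar is vertical in the twisted wrist frame (col 321, rows 155–225), as predicted for parked at 60°. Next the head handle.

Run:
```python
from h import *
ax=np.array([.617,.082,0])
def H(az,z): return T(ax+.084*np.array([np.cos(az),np.sin(az),0])+[0,0,z],R.from_euler('xyz',[180,0,np.degrees(az)+180],degrees=True).as_matrix())
G=H(np.radians(278.2),.26); rows(G,10); S=cur(); L=np.real(logm(np.linalg.inv(S)@G))
print([np.round((S@expm(L*k/10))[:3,3],3).tolist() for k in range(0,11,2)])
```

```text
10 rows: travel [-23.3 -12.9   6.4] twist [-0.0202  0.0637  0.1436]
[[0.525, 0.222, 0.235], [0.571, 0.196, 0.25], [0.607, 0.156, 0.262], [0.629, 0.107, 0.268], [0.637, 0.052, 0.267], [0.629, -0.001, 0.26]]
```

```bash
python3 -m crank '[{"gripper":50,"travel":[-23.3,-12.9,6.4],"twist":[-0.0202,0.0637,0.1436]},{"gripper":50,"travel":[-23.3,-12.9,6.4],"twist":[-0.0202,0.0637,0.1436]},{"gripper":50,"travel":[-23.3,-12.9,6.4],"twist":[-0.0202,0.0637,0.1436]},{"gripper":50,"travel":[-23.3,-12.9,6.4],"twist":[-0.0202,0.0637,0.1436]},{"gripper":50,"travel":[-23.3,-12.9,6.4],"twist":[-0.0202,0.0637,0.1436]},{"gripper":50,"travel":[-23.3,-12.9,6.4],"twist":[-0.0202,0.0637,0.1436]},{"gripper":50,"travel":[-23.3,-12.9,6.4],"twist":[-0.0202,0.0637,0.1436]},{"gripper":50,"travel":[-23.3,-12.9,6.4],"twist":[-0.0202,0.0637,0.1436]},{"gripper":50,"travel":[-23.3,-12.9,6.4],"twist":[-0.0202,0.0637,0.1436]},{"gripper":50,"travel":[-23.3,-12.9,6.4],"twist":[-0.0202,0.0637,0.1436]},{"gripper":50,"travel":[0,0,0],"twist":[0,0,0]},{"gripper":50,"travel":[0,0,0],"twist":[0,0,0]}]'
python3 - <<'E'
from h import *
cv2.imwrite('pics/w4.png',bot.camera('wrist')[:,:,::-1])
h=np.radians(278.2); P=np.array([.617,.082,0])+.084*np.array([np.cos(h),np.sin(h),0])
print(bot.get_obs()['q'],'handle top',proj('wrist',P+[0,0,.154]),'bottom',proj('wrist',P+[0,0,.104]))
E
```

```text
time: 11.05
ee_pos: [0.629, -0.0011, 0.2603]
tcp_rot: [180.0, -0.0, 98.2]
wrist_force: [0.3, -0.4, -0.2]
opening: 0.0501
grasp_force: 0.0
[-4.10141695e-02  1.82545070e+01  3.12555825e+01  1.02976189e+02
  1.00474798e-02  8.16740889e+01] handle top [320.20616713 195.09956765] bottom [320.27467798 181.99074551]
```

View pics/w4.png

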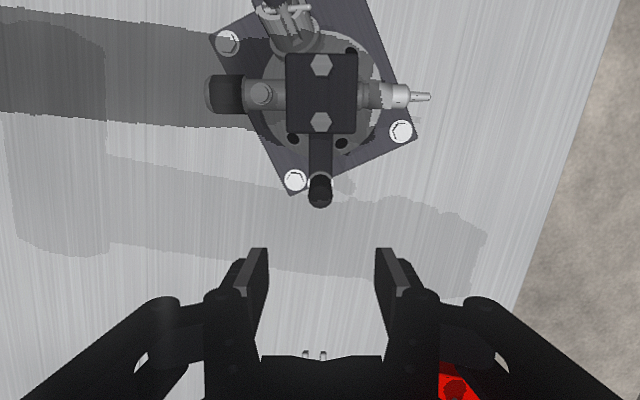

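The handle top is at (320,193), predicted (320,195), centred between the fingers. Descending and gripping lightly.

```bash
python3 -m crank '[{"gripper":50,"travel":[0,0,50],"twist":[0,0,0]},{"gripper":50,"travel":[0,0,50],"twist":[0,0,0]},{"gripper":50,"travel":[0,0,40],"twist":[0,0,0]},{"gripper":50,"travel":[0,0,20],"twist":[0,0,0]},{"gripper":50,"travel":[0,0,0],"twist":[0,0,0]},{"gripper":0,"travel":[0,0,0],"twist":[0,0,0]},{"gripper":0,"travel":[0,0,0],"twist":[0,0,0]},{"gripper":0,"travel":[0,0,0],"twist":[0,0,0]},{"gripper":0,"travel":[0,0,0],"twist":[0,0,0]}]' 20
```

```text
time: 12.22
ee_pos: [0.6301, -0.0001, 0.1026]
tcp_rot: [179.8, -0.0, 98.2]
wrist_force: [-0.9, 1.9, 6.6]
opening: 0.0212
grasp_force: 21.6
```

```bash
python3 -m crank '[{"gripper":0,"travel":[0.5,8.8,-2],"twist":[0,0,-0.1047]},{"gripper":0,"travel":[0.5,8.8,0],"twist":[0,0,-0.1047]},{"gripper":0,"travel":[0.5,8.8,0],"twist":[0,0,-0.1047]},{"gripper":0,"travel":[0.5,8.8,0],"twist":[0,0,-0.1047]},{"gripper":0,"travel":[0.5,8.8,0],"twist":[0,0,-0.1047]},{"gripper":0,"travel":[0.5,8.8,0],"twist":[0,0,-0.1047]},{"gripper":0,"travel":[0.5,8.8,0],"twist":[0,0,-0.1047]},{"gripper":0,"travel":[0.5,8.8,0],"twist":[0,0,-0.1047]},{"gripper":0,"travel":[0.5,8.8,0],"twist":[0,0,-0.1047]},{"gripper":0,"travel":[0.5,8.8,0],"twist":[0,0,-0.1047]},{"gripper":0,"travel":[0,0,0],"twist":[0,0,0]},{"gripper":0,"travel":[0,0,0],"twist":[0,0,0]}]' 20
python3 - <<'E'
from h import *
p=bot.get_obs()['ee_pos'][:2]-[.617,.082]; print(np.linalg.norm(p),np.degrees(np.arctan2(p[1],p[0]))+360-278.2)
E
```

```text
time: 13.72
ee_pos: [0.6933, 0.0528, 0.1027]
tcp_rot: [180.0, -0.2, 158.3]
wrist_force: [-10.8, 3.4, -0.2]
opening: 0.0213
grasp_force: 21.2
0.08170940313085809 60.854989277850166
```

```bash
python3 -m crank '[{"gripper":50,"travel":[0,0,0],"twist":[0,0,0]},{"gripper":50,"travel":[0,0,0],"twist":[0,0,0]},{"gripper":50,"travel":[0,0,0],"twist":[0,0,0]},{"gripper":50,"travel":[0,0,-40],"twist":[0,0,0]},{"gripper":50,"travel":[0,0,-60],"twist":[0,0,0]},{"gripper":50,"travel":[0,0,-60],"twist":[0,0,0]},{"gripper":50,"travel":[0,0,0],"twist":[0,0,0]}]'
python3 - <<'E'
from h import *
cv2.imwrite('pics/w5.png',bot.camera('wrist')[:,:,::-1])
im=cv2.imread('pics/w5.png',0)
ax=np.array([.617,.082,0])
for dg in(58,60,62):
    h=np.radians(278.2+dg); P=ax+.084*np.array([np.cos(h),np.sin(h),0]); print(dg,proj('wrist',P+[0,0,.154]))
cv2.imwrite('pics/z5.png',cv2.resize(im[0:260,200:440],None,fx=2,fy=2))
Rt,a,xv,yv=frame(np.radians(123.2)); Rp=Rt@R.from_rotvec([0,0,-1.05]).as_matrix()
G=T(np.array([.5687,.1552,.1216])+.14*a,Rp); rows(G); S=cur(); L=np.real(logm(np.linalg.inv(S)@G))
print([np.round((S@expm(L*k/10))[:3,3],3).tolist() for k in range(0,11,2)])
E
```

```text
time: 14.6
ee_pos: [0.6968, 0.0518, 0.2702]
tcp_rot: [179.7, 0.6, 158.2]
wrist_force: [0.2, 0.2, -0.8]
opening: 0.0501
grasp_force: 0.0
58 [314.92008233 189.84484525]
60 [318.29845717 189.89253497]
62 [321.67613795 189.82614507]
5 rows: travel [41.5 27.1 -5.3] twist [ 0.0913 -0.0817 -0.0855]
[[0.696, 0.052, 0.266], [0.668, 0.092, 0.271], [0.636, 0.13, 0.271], [0.601, 0.165, 0.264], [0.564, 0.196, 0.253], [0.525, 0.222, 0.236]]
```

View pics/z5.png

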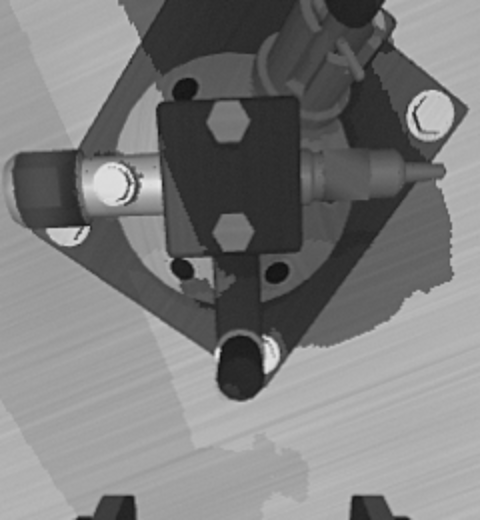

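The handle top is at full-frame (320,187.5). The prediction gives 61° of head turn (1.065 rad), within the catch range. Back to the pin.

```bash
python3 -m crank '[{"gripper":40,"travel":[41.5,27.1,-5.3],"twist":[0.0913,-0.0817,-0.0855]},{"gripper":40,"travel":[41.5,27.1,-5.3],"twist":[0.0913,-0.0817,-0.0855]},{"gripper":40,"travel":[41.5,27.1,-5.3],"twist":[0.0913,-0.0817,-0.0855]},{"gripper":40,"travel":[41.5,27.1,-5.3],"twist":[0.0913,-0.0817,-0.0855]},{"gripper":40,"travel":[41.5,27.1,-5.3],"twist":[0.0913,-0.0817,-0.0855]},{"gripper":40,"travel":[0,0,0],"twist":[0,0,0]},{"gripper":40,"travel":[0,0,0],"twist":[0,0,0]}]'
python3 - <<'E'
from h import *
Rt,a,xv,yv=frame(np.radians(123.2)); Rp=Rt@R.from_rotvec([0,0,-1.05]).as_matrix()
rows(T(np.array([.5687,.1552,.1216])+.14*a,Rp)); rows(T(np.array([.5687,.1552,.1216]),Rp),3)
E
```

```text
time: 15.52
ee_pos: [0.5229, 0.2226, 0.233]
tcp_rot: [-148.7, 16.2, -171.9]
wrist_force: [0.3, -0.8, 1.6]
opening: 0.0396
grasp_force: 0.0
1 rows: travel [-2.7 -1.8 -2. ] twist [ 0.0004 -0.0055  0.0041]
3 rows: travel [-1.1 -0.6 46. ] twist [ 0.0001 -0.0018  0.0014]
```

```bash
python3 -m crank '[{"gripper":40,"travel":[-1.8,-1.2,0],"twist":[0,-0.004,0.003]},{"gripper":40,"travel":[0,0,45],"twist":[0,0,0]},{"gripper":40,"travel":[0,0,45],"twist":[0,0,0]},{"gripper":40,"travel":[0,0,34],"twist":[0,0,0]},{"gripper":40,"travel":[0,0,14],"twist":[0,0,0]},{"gripper":40,"travel":[0,0,0],"twist":[0,0,0]},{"gripper":0,"travel":[0,0,0],"twist":[0,0,0]},{"gripper":0,"travel":[0,0,0],"twist":[0,0,0]},{"gripper":0,"travel":[0,0,0],"twist":[0,0,0]},{"gripper":0,"travel":[0,0,0],"twist":[0,0,0]},{"gripper":0,"travel":[0,0,0],"twist":[0,0,0]}]' 60
```

```text
time: 16.9
ee_pos: [0.5686, 0.1563, 0.1233]
tcp_rot: [-148.8, 16.7, -172.0]
wrist_force: [-0.8, 1.1, 5.7]
opening: 0.0111
grasp_force: 58.7
```

```bash
python3 -m crank '[{"gripper":0,"travel":[0,0,-3],"twist":[0,0,0]},{"gripper":0,"travel":[0,0,-3],"twist":[0,0,0]},{"gripper":0,"travel":[0,0,-3],"twist":[0,0,0]},{"gripper":0,"travel":[0,0,-1],"twist":[0,0,0]},{"gripper":0,"travel":[0,0,0],"twist":[0,0,0]}]' 60
python3 - <<'E'
from h import *
o=bot.get_obs();c=cur();print(c[:3,:3].T@o['wrist_force'],c[:3,:3].T@o['torque'],c[:3,:3].T@(o['ee_pos']-[.5686,.1563,.1233]))
E
```

```text
time: 17.52
ee_pos: [0.5657, 0.1599, 0.1296]
tcp_rot: [-148.7, 16.6, -172.0]
wrist_force: [11.7, -7.4, -7.3]
opening: 0.0109
grasp_force: 58.5
[-8.02758172 -2.38332498 13.22266325] [-0.12144846 -1.42795331 -0.01766948] [ 4.77506876e-04 -9.31437315e-05 -7.81913465e-03]
```

```bash
python3 -m crank '[{"gripper":0,"travel":[0,0,0],"twist":[0,0,0.1]},{"gripper":0,"travel":[0,0,0],"twist":[0,0,0.175]},{"gripper":0,"travel":[0,0,0],"twist":[0,0,0.175]},{"gripper":0,"travel":[0,0,0],"twist":[0,0,0.175]},{"gripper":0,"travel":[0,0,0],"twist":[0,0,0.175]},{"gripper":0,"travel":[0,0,0],"twist":[0,0,0.15]},{"gripper":0,"travel":[0,0,0],"twist":[0,0,0.1]},{"gripper":0,"travel":[0,0,0],"twist":[0,0,0]},{"gripper":0,"travel":[0,0,0],"twist":[0,0,0]}]' 60
python3 - <<'E'
from h import *
o=bot.get_obs();c=cur();print(c[:3,:3].T@o['wrist_force'],c[:3,:3].T@o['torque'], R.from_matrix(frame(np.radians(123.2))[0].T@c[:3,:3]).as_rotvec())
E
```

```text
time: 18.65
ee_pos: [0.5652, 0.1587, 0.1296]
tcp_rot: [-179.8, 35.1, 123.2]
wrist_force: [8.2, -13.1, -4.8]
opening: 0.0106
grasp_force: 58.4
[-9.89772255 -0.26886296 12.81803548] [-0.11712211 -1.37745816  0.04979126] [ 0.00305487 -0.00201205  0.00034943]
```

```bash
python3 -m crank '[{"gripper":0,"travel":[-1,0,4],"twist":[0,0,0]},{"gripper":0,"travel":[0,0,5],"twist":[0,0,0]},{"gripper":0,"travel":[0,0,5],"twist":[0,0,0]},{"gripper":0,"travel":[0,0,0],"twist":[0,0,0]},{"gripper":0,"travel":[0,0,0],"twist":[0,0,0]}]' 60
python3 - <<'E'
from h import *
o=bot.get_obs();c=cur();print(c[:3,:3].T@o['wrist_force'],c[:3,:3].T@o['torque'], c[:3,:3].T@(o['ee_pos']-[.574,.1461,.107]))
E
```

```text
time: 19.27
ee_pos: [0.5696, 0.1518, 0.1183]
tcp_rot: [-179.8, 35.0, 123.2]
wrist_force: [5.8, -8.6, -6.1]
opening: 0.0105
grasp_force: 58.7
[-4.96268322  0.16005613 10.95475612] [-0.03280279 -0.61002012  0.00477283] [-0.00060213 -0.00055521 -0.01339566]
```

```bash
python3 -m crank '[{"gripper":0,"travel":[0,0,4],"twist":[0,0,0]},{"gripper":0,"travel":[0,0,4],"twist":[0,0,0]},{"gripper":0,"travel":[0,0,4],"twist":[0,0,0]},{"gripper":0,"travel":[0,0,0],"twist":[0,0,0]},{"gripper":0,"travel":[0,0,0],"twist":[0,0,0]}]' 60
python3 - <<'E'
from h import *
o=bot.get_obs();c=cur();print(c[:3,:3].T@o['wrist_force'],c[:3,:3].T@o['torque'], c[:3,:3].T@(o['ee_pos']-[.574,.1461,.107]))
E
```

```text
time: 19.9
ee_pos: [0.5733, 0.1465, 0.1091]
tcp_rot: [-179.9, 35.0, 123.2]
wrist_force: [1.6, -7.4, -1.8]
opening: 0.0109
grasp_force: 59.3
[-4.7539534  -2.68263871  5.55339813] [ 0.36998996 -0.45526898  0.01359777] [-0.00062934 -0.00035513 -0.00217168]
```

The pin has followed into the hole, with about 2–3 mm left and the spring still pulling. Letting go and backing out.

```bash
python3 -m crank '[{"gripper":0,"travel":[0,0,2],"twist":[0,0,0]},{"gripper":40,"travel":[0,0,0],"twist":[0,0,0]},{"gripper":40,"travel":[0,0,0],"twist":[0,0,0]},{"gripper":40,"travel":[0,0,0],"twist":[0,0,0]},{"gripper":40,"travel":[0,0,-40],"twist":[0,0,0]},{"gripper":40,"travel":[0,0,-60],"twist":[0,0,0]},{"gripper":40,"travel":[0,0,-40],"twist":[0,0,0]},{"gripper":40,"travel":[0,0,0],"twist":[0,0,0]},{"gripper":40,"travel":[0,0,0],"twist":[0,0,0]},{"gripper":40,"travel":[0,0,0],"twist":[0,0,0]}]'
python3 - <<'E'
from h import *
i=bot.camera('wrist')[:,:,::-1]
Rt,a,xv,yv=frame(np.radians(123.2)); ax=np.array([.617,.082,0]); g=ax+.1002*xv+[0,0,.1348]
for d in(0,.014,.019): print(d,proj('wrist',g+d*a+Rt[:,0]*.03),proj('wrist',g+d*a-Rt[:,0]*.03))
cv2.imwrite('pics/z6.png',cv2.resize(i[100:300,220:420],None,fx=2.9,fy=2.9,interpolation=cv2.INTER_CUBIC))
E
```

```text
time: 21.15
ee_pos: [0.5302, 0.2127, 0.2211]
tcp_rot: [-179.8, 35.0, 123.2]
wrist_force: [-0.0, 0.1, -0.4]
opening: 0.0396
grasp_force: 0.0
0 [322.32726328 155.86083435] [322.34963776 224.96481576]
0.014 [322.34135301 158.51234208] [322.36379199 230.88093003]
0.019 [322.34675293 159.52876489] [322.36918803 233.13836361]
```

View pics/z6.png

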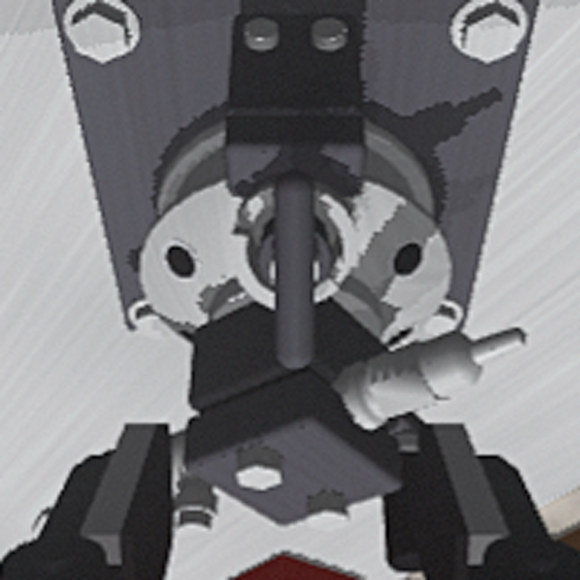

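The bar runs over rows 159.3–226.9 at col 321.4. That is 67.6 px long, where home predicts 69 and unseated predicts 72, and it has the same small offset as at the start. It lies untwisted, and the two neighbouring holes sit symmetrically about it, so the pin is home. Handing in.

```bash
python3 -c "
from h import *
print(bot.job_done())"
```

```text
the job is handed in; nothing more can be done
None
```

I parked the pin, swung the head 60° anticlockwise to the next hole, let the pin spring home there, and handed the job in. The last picture shows the pin home and untwisted, though it cannot tell 0 from 2 mm of draw, and no verdict came back.

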